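# Load headspace vials into a spring-loaded magazine

## Robot

A 6-joint arm with a two-finger parallel gripper is mounted at the origin on a cart in front of the work surface, level with it; the furniture and walls round the work are solid. World frame = base frame: x ahead of the robot, y to its left, z up, the work surface at z = 0. Lengths are in m, angles in rad, forces in N, time in s.
With the tool pointing down it reaches from about 0.35 to 0.725 m from the base axis. Payload 6 kg.
Tool frame: the origin (TCP) lies on the centre line of the jaws, within the pads' length; the fingertips stand 14 mm ahead of it and the grasp point (between the pads) lies 5 mm behind it; z points along the fingers, y is the direction in which the jaws open and shut (so a half turn about z gives the same grasp; the last joint's range is limited). The gripper opens to 85 mm and grips with 20 to 120 N. Pads are 22 mm wide; open, the fingers measure 114 mm over their backs; the gripper's body (76 mm by 85 mm) begins 54 mm behind the grasp point. The pads swing forward as they close: fully open they stand 13 mm farther back than shut.
Start: joints at [1.637, 0.04, 0.085, 0, -1.615, -0.334], TCP at [0.159, 0.579, 0.245] pointing down, gripper open.
Joint ranges: [-2.56, 2.56], [-1.29, 2.01], [-1.08, 1.49], [-3.29, 1.98], [-2.81, -0.18], [-2.99, 2.99]. Speed limits (rad/s): [2.57, 2.57, 3.01, 3.14, 3.14, 3.14].

## Interface

Orientations are given as a 3x3 rotation matrix whose columns are the frame's x, y, z axes.
In Python, from cell import * gives the robot as it stands.
- The arm moves only by the tool apply_moves, never from a script. Its argument "deltas" is a list of rows, each an object with "linear": the shift along the tool's x, y, z in m, a list of three; "angular": the turn, a rotation vector about the tool's x, y, z in degrees, a list of three. In form: [{"linear": [x, y, z], "angular": [ax, ay, az]}, ...]. A call has 1 to 20 rows; each row is the pose to reach, as a shift and turn from the pose commanded when the call began, along the tool's axes at that moment; what a row does not reach only later rows make up. A row lasts 1/12 s, in which the tool goes at most 41.7 mm and 7.16 degrees, less where a joint would pass 70% of its speed; a pose out of reach is approached as far as the arm can. A call with a gripper value outside its range is refused whole. "fingers" is the opening, from 0 (shut) to 1 (fully open), set as the call begins (left out, the last holds). The fingers move at their own pace and stop on an object; "squeeze" is the grip in N (left out, the last holds). Time passes only in rows, so rows that repeat a pose let the fingers close. It gives the time, the measured TCP pose, the force and the opening at its end, in the units of the state.
- read_state(): the state, without advancing time (a new reading comes with each control period).
- grab_frame(name): name is "scene" or "top" or "wrist"; returns the picture (480x640x3 uint8, red, green, blue); there is no depth.
- camera_info(name): a dict with "fov_y" (degrees; the focal length in pixels is half the picture's height over the tangent of half this angle, whatever the lens; pixels are square), "cx", "cy" (the principal point, pixels), "pose" (4x4, takes a point from camera to world coordinates); the wrist camera has in their place "T_tool_cam" (4x4, takes a point from camera to tool coordinates, whose origin is the TCP and whose axes are the flange's). Camera axes: x right, y down, z forward; pixel columns grow to the right and rows downward; lengths in m; the calibration is good to about 2 mm. A picture is of the moment at which its call begins: read the wrist's pose just before it. camera_info takes no time and is no camera call.
- hand_in(): hands the job in, once; it reports no verdict.
Trained networks look in the newest picture that a camera, given by its name, has taken for a name from the list of things; names that differ only in an ending like _2 or _b are one class to them, and where a whole thing is asked for, a point or a joint stands for the part that bears it (a point fixed in the world has none). Each returns a list of dicts, best first, with "conf" (0 to 1); they miss things now and then, are a little off and sometimes report something else, mostly with a low value. They report only what shows in the picture. A call takes as long as a camera call.
- find_in(camera, query): "pixel" ([column, row] in pixels, amid what is visible of it).
- outline_of(camera, query): "pixels" (480x640 bool, what is visible of it) and "pixel" ([column, row] in pixels, amid what is visible of it).
The state is a dict: "time": time; "joints": joint angles; "qvel": joint speeds; "joint_torque": joint torques, N m; "tcp_pos": TCP position; "ee_rot": TCP orientation; "ft_force": force on the tool from outside, world axes, zero at the start; "wrist_torque": the same for the moment, N m; "opening": finger opening in m.
Only numpy, scipy, OpenCV 4.12 (cv2) and the standard library are available. Lean on these libraries where they do the work, as an engineer would, in place of code of your own. Each camera call takes 0.05 s, during which the arm holds its last target.

## Task

Load the three wide headspace vials into the spring-loaded vial magazine, one at a time: push each one, upright, in through the mouth past the two sprung lips until the lips snap shut behind it. The short vial goes in first, so that it ends up deepest, then the two tall ones in either order. Keep the vials upright all the time, and leave the other things on the bench, the small thin vials too, where they stand.

Things in the scene. Friction and masses are not known exactly. Their poses are not given: they have to be found in the camera images.
- magazine: Low aluminium and grey vial magazine fixed to the bench, base plate 175x66x4 mm, mouth roughly toward the robot. Origin: at bench height under the mouth, on the channel's centre line between the two lip hinges. x axis points along the channel INTO the magazine, z up. Channel 26.6 mm wide, open on top, floor 4 mm and walls 22 mm above the bench; only the back (x over 94 mm) is higher (30 mm).
- magazine_apron (a point): Point on the flat floor plate in front of the mouth, at magazine x = -32 mm, 4 mm above the bench, on the centre line; the plate starts at x = -43 mm. Flared guides, 22 mm high, lead from x = -23 mm into the channel. A vial held with the fingertips over 22 mm above the bench moves straight in along x from here, best 2 to 4 mm clear of the floor (pressed on it, it drags).
- magazine_push (a point): Point on the channel floor at magazine x = 24 mm, 4 mm above the bench. A vial whose centre is pushed to here or a little beyond (17 mm is the least, 30 mm does no harm) lets the lips shut behind it, then springs back to rest on them at x = 14.5 mm. Vials already in are pushed back before it, to rest at x = 37.3 and 60.1 mm.
- lip_left (a joint): Left sprung steel lip at the mouth (hinge 15 mm left of the centre line; 9 mm long, slanting inward): 0 = shut, grows to about 1 rad as a vial pushes it inward and aside; a weak spring shuts it. It does not open outward.
- lip_right (a joint): Right sprung steel lip, mirror image of the left one: 0 = shut, about 1 rad = pushed open.
- follower (a joint): White spring-loaded follower block in the channel: 0 = empty magazine (its face then 12 mm behind the mouth), grows in m as it is pushed back; about 0.014 with one vial, 0.037 with two, 0.060 with three, stop at 0.075. It pushes back with about 1.3 N empty to 2.8 N full; it is 17 mm wide above the walls and stands 39 mm above the bench.
- vial_short_mid (a point): Centre (half-way up, 25 mm over its underside) of the short headspace vial: clear glass, white cap, upright, 22.8 mm diameter, 50 mm high, about 25 g. z axis = the vial's axis.
- vial_tall_a_mid (a point): Centre (half-way up, 38.5 mm over its underside) of one tall headspace vial: clear glass, white cap, upright, 22.8 mm diameter, 77 mm high, about 30 g. z axis = the vial's axis.
- vial_tall_b_mid (a point): Centre (half-way up, 38.5 mm over its underside) of the other tall headspace vial, alike in size. Gripped high up by two fingers, a tall vial swings between them and lags at the foot as it is pushed in; gripped firmly a little above the magazine's walls it stays upright.
- septa_jar: Bystander: plastic jar with green screw lid, 40 mm diameter, 47 mm high; origin at the centre of its underside.
- beaker: Bystander: small glass beaker, 48 mm diameter, 58 mm high; origin at the centre of its underside.
- ferrule_tin: Bystander: flat round white tin, 55 mm diameter, 18 mm high; origin at the centre of its underside.
- small_vial_a: Bystander: small thin vial, 12 mm diameter, 33 mm high, upright; origin at the centre of its underside.
- small_vial_b: Bystander: another small thin vial, 12 mm diameter, 33 mm high, upright; origin at the centre of its underside.
- amber_bottle: Bystander: amber glass bottle with white cap, 48 mm diameter, 102 mm high; origin at the centre of its underside.
- tube_union: Bystander: steel tube fitting lying on the bench, 16 x 36 x 14 mm; origin at the centre of its underside.

How it is judged:
On the way, in this order (a step that is already met when the one before it is completed fails the run):
1. the short vial is in the magazine, upright, with both lips shut behind it, and no tall vial is in yet (x of vial_short_mid in the frame of magazine between 0.0115 and 0.085 m and y of vial_short_mid in the frame of magazine between -0.004 and 0.004 m and angle between vial_short_mid's own z axis and vertical below 0.18 rad and z of vial_short_mid in the frame of magazine between 0.027 and 0.036 m and value of joint each of lip_left, lip_right below 0.2 rad and horizontal distance between each of vial_tall_a_mid, vial_tall_b_mid and vial_short_mid above 0.03 m), for 0.1 s.
2. one tall vial is in behind it, with both lips shut (x of vial_short_mid in the frame of magazine between 0.033 and 0.085 m and y of vial_short_mid in the frame of magazine between -0.004 and 0.004 m and angle between vial_short_mid's own z axis and vertical below 0.18 rad and z of vial_short_mid in the frame of magazine between 0.027 and 0.036 m and value of joint each of lip_left, lip_right below 0.2 rad and ((x of vial_tall_a_mid in the frame of magazine between 0.0115 and 0.085 m and y of vial_tall_a_mid in the frame of magazine between -0.004 and 0.004 m and angle between vial_tall_a_mid's own z axis and vertical below 0.18 rad and z of vial_tall_a_mid in the frame of magazine between 0.0405 and 0.0495 m) or (x of vial_tall_b_mid in the frame of magazine between 0.0115 and 0.085 m and y of vial_tall_b_mid in the frame of magazine between -0.004 and 0.004 m and angle between vial_tall_b_mid's own z axis and vertical below 0.18 rad and z of vial_tall_b_mid in the frame of magazine between 0.0405 and 0.0495 m)) and horizontal distance between vial_tall_a_mid and vial_tall_b_mid above 0.03 m), for 0.1 s.
At the end, for the whole second after the job is handed in: All three vials stand in the channel, upright within 0.18 rad, on its centre line within 4 mm, on its floor within 7 mm, at rest, centres at least 11.5 mm past the mouth, the short one deepest (at least 56 mm in), follower pushed back over 55 mm, both lips shut within 0.2 rad (x of vial_short_mid in the frame of magazine between 0.056 and 0.085 m and y of vial_short_mid in the frame of magazine between -0.004 and 0.004 m and angle between each of vial_short_mid, vial_tall_a_mid, vial_tall_b_mid's own z axis and vertical below 0.18 rad and z of vial_short_mid in the frame of magazine between 0.027 and 0.036 m and x of vial_tall_a_mid in the frame of magazine between 0.0115 and 0.085 m and y of vial_tall_a_mid in the frame of magazine between -0.004 and 0.004 m and z of vial_tall_a_mid in the frame of magazine between 0.0405 and 0.0495 m and x of vial_tall_b_mid in the frame of magazine between 0.0115 and 0.085 m and y of vial_tall_b_mid in the frame of magazine between -0.004 and 0.004 m and z of vial_tall_b_mid in the frame of magazine between 0.0405 and 0.0495 m and value of joint each of lip_left, lip_right below 0.2 rad and velocity of joint follower below 0.005 m/s and value of joint follower above 0.055 m); the robot touches nothing.
It fails at once if a bystander is moved more than 20 mm (distance of any of septa_jar, beaker, ferrule_tin, small_vial_a, small_vial_b, amber_bottle, tube_union from where it was at the start of the episode above 0.02 m).
It fails at once if an upright bystander is tipped over (angle between any of septa_jar, beaker, ferrule_tin, small_vial_a, small_vial_b, amber_bottle's own z axis and vertical above 0.5 rad).
It fails at once if a headspace vial is tipped over (angle between any of vial_short_mid, vial_tall_a_mid, vial_tall_b_mid's own z axis and vertical above 0.7 rad).
It also fails if it takes over 72 s, if anything falls off the work surface, if the arm or the gripper's body presses on something with over 40 N, if the wrist force passes 120 N, or if a joint passes its speed limit or range.

## Working session

There is one attempt and no reset: what is moved stays moved. The work goes in short steps, Python scripts to look and compute and a tool call to move; the robot and the scene stay as the last step left them, time stands still between calls to the robot, and variables do not carry over. Pictures are saved under pics/ and viewed, and the job is handed in when it is done.

Besides the shell and the picture viewer there is one more tool, called after "Call:" as name(argument=value, ...), one argument or row to a line, values as JSON. apply_moves: Moves the arm, as the interface text tells. Its arguments: {"type":"object","properties":{"deltas":{"type":"array"},"fingers":{"type":"number"},"squeeze":{"type":"number"}},"required":["deltas"]}

```bash
ls; mkdir -p pics; python3 - <<'E'
from cell import *
import cv2,json
s=read_state();print(s)
for c in ['scene','top','wrist']:
    print(c,camera_info(c))
for c in ['scene','top']:
    im=grab_frame(c); cv2.imwrite(f'pics/{c}0.png',im[:,:,::-1])
for q in ['magazine','vial_short_mid','vial_tall_a_mid','septa_jar','beaker','ferrule_tin','small_vial_a','amber_bottle','tube_union','follower','lip_left']:
    for c in ['top','scene']:
        print(q,c,[(round(d['conf'],2),[round(float(x)) for x in d['pixel']]) for d in find_in(c,q)])
E
```

```text
pics
{'time': 0.0, 'joints': array([ 1.63669401e+00,  4.08293839e-02,  8.38199705e-02, -4.84080899e-04,
       -1.61547237e+00, -3.33710996e-01]), 'qvel': array([-0.00117131,  0.00037732,  0.00122337, -0.00087712, -0.00035148,
        0.0012227 ]), 'joint_torque': array([-2.68693448e-04, -3.68199277e+01,  3.47419310e+01,  6.93289071e+00,
       -5.39871180e-03,  3.45076501e-06]), 'tcp_pos': array([0.15859853, 0.57835585, 0.24426991]), 'ee_rot': array([[ 9.64357481e-01, -2.64602552e-01, -3.71560893e-04],
       [-2.64602796e-01, -9.64355963e-01, -1.71364348e-03],
       [ 9.51174763e-05,  1.75088096e-03, -9.99998463e-01]]), 'ft_force': array([-1.00618597,  0.92635747, -0.60913885]), 'wrist_torque': array([ 0.06215552, -0.0322824 , -0.02395619]), 'opening': 0.08556333540562054}
scene {'fov_y': 54.04700084613829, 'cx': 318.12165074541616, 'cy': 244.57674319065777, 'pose': array([[ 0.92523883, -0.23992843,  0.29388342,  0.2086003 ],
       [-0.37938307, -0.58254854,  0.71882243, -0.65267457],
       [-0.00126458, -0.77657681, -0.63002131,  0.61656453],
       [ 0.        ,  0.        ,  
[... 1015 characters left out ...]
0])]
vial_tall_a_mid top [(0.41, [430, 306])]
vial_tall_a_mid scene [(0.59, [327, 224])]
septa_jar top [(0.53, [201, 230]), (0.52, [406, 240])]
septa_jar scene [(0.71, [288, 188])]
beaker top [(0.64, [445, 235])]
beaker scene [(0.83, [421, 385]), (0.61, [333, 230])]
ferrule_tin top [(0.88, [404, 240])]
ferrule_tin scene [(0.65, [384, 353]), (0.17, [344, 362])]
small_vial_a top []
small_vial_a scene [(0.59, [375, 418]), (0.54, [342, 366])]
amber_bottle top [(0.84, [373, 186]), (0.19, [444, 238])]
amber_bottle scene [(0.83, [424, 284])]
tube_union top [(0.36, [271, 215])]
tube_union scene []
follower top []
follower scene [(0.68, [325, 224])]
lip_left top []
lip_left scene [(0.62, [334, 228])]
```

```bash
python3 - <<'E'
import cv2
a=cv2.imread('pics/scene0.png');b=cv2.imread('pics/top0.png')
cv2.imwrite('pics/s0c.png',cv2.resize(a[140:460,200:520],None,fx=1.85,fy=1.85,interpolation=cv2.INTER_CUBIC))
cv2.imwrite('pics/t0c.png',cv2.resize(b[140:360,170:490],None,fx=2.5,fy=2.5,interpolation=cv2.INTER_CUBIC))
E
```

```text
(no output)
```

View pics/scene0.png

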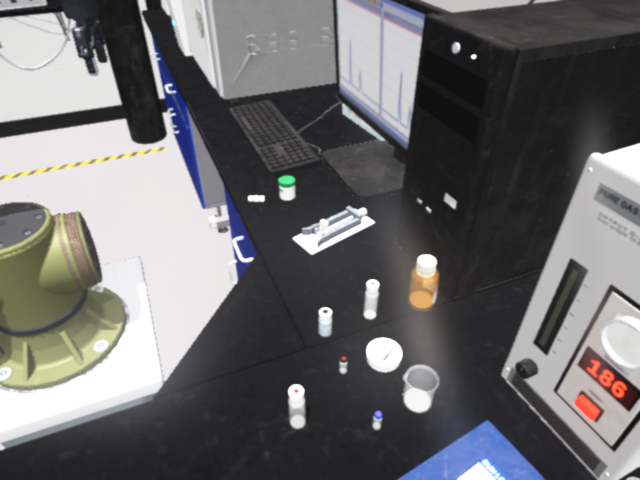

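View pics/top0.png

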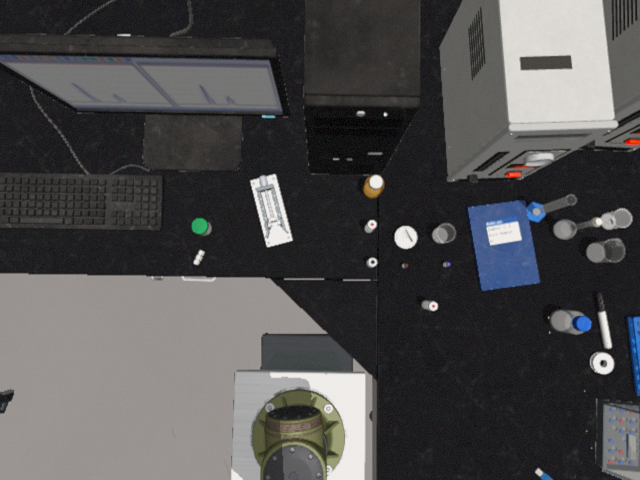

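```bash
ls pics
```

```text
s0c.png
scene0.png
t0c.png
top0.png
```

View pics/s0c.png

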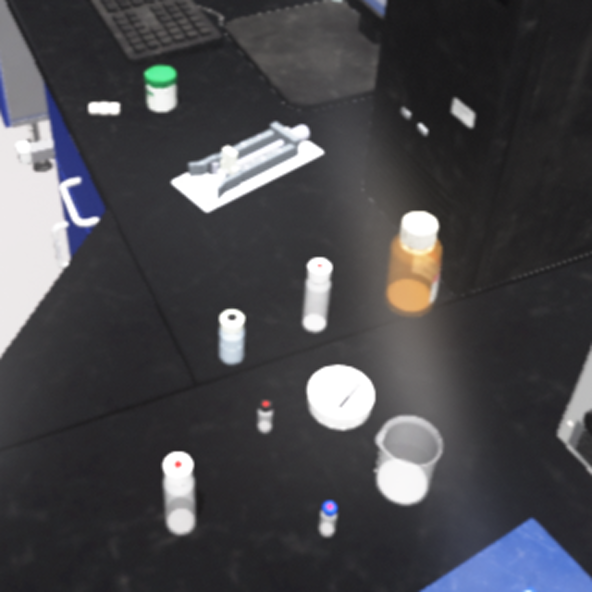

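View pics/t0c.png

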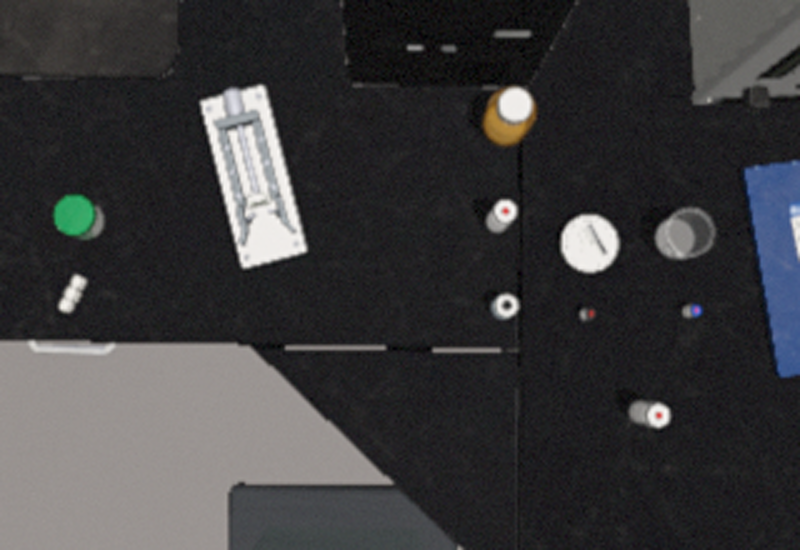

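The pictures show three wide vials: short at top-view (372,262), tall at (372,224) and tall at (433,306). The magazine is at (271,211) with its mouth edge at the bottom of the picture, towards the robot.

```bash
cat > h.py <<'E'
import numpy as np, cv2
from cell import *
def K(ci): 
    f=240/np.tan(np.radians(ci['fov_y'])/2); return f,ci['cx'],ci['cy']
def pose(cam,st=None):
    ci=camera_info(cam)
    if cam=='wrist':
        T=np.eye(4);T[:3,:3]=st['ee_rot'];T[:3,3]=st['tcp_pos'];return T@ci['T_tool_cam']
    return ci['pose']
def ray(cam,px,st=None):
    f,cx,cy=K(camera_info(cam));P=pose(cam,st)
    d=P[:3,:3]@np.array([(px[0]-cx)/f,(px[1]-cy)/f,1]);return P[:3,3],d
def atz(cam,px,z,st=None):
    o,d=ray(cam,px,st);return o+d*(z-o[2])/d[2]
def proj(cam,p,st=None):
    f,cx,cy=K(camera_info(cam));P=np.linalg.inv(pose(cam,st))@np.append(p,1)
    return np.array([cx+f*P[0]/P[2],cy+f*P[1]/P[2]])
E
python3 - <<'E'
from h import *
np.set_printoptions(precision=4,suppress=True)
t=lambda p:(p[0]/2.5+170-.3,p[1]/2.5+140-.3)
s=lambda p:(p[0]/1.85+200-.25,p[1]/1.85+140-.25)
for n,a,b,z in [('short',(505,305),(232,316),.05),('tallA',(505,211),(319,266),.077),('tallB',(658,415),(178,461),.077),('union',(72,294),(104,108),.01),('jar',(74,214),(160,75),.047),('tin',(590,243),(341,391),.018),('sv_red',(587,314),(265,405),.033),('sv_blue',(697,311),(330,507),.033),('amber',(516,104),(419,222),.102),('beaker',(690,232),(410,436),.058)]:
    print(n,atz('top',t(a),z),atz('scene',s(b),z))
c=[atz('top',t(p),.004)[:2] for p in [(201,100),(265,86),(307,250),(244,268)]]
print(c,[np.linalg.norm(c[i]-c[(i+1)%4]) for i in range(4)])
c2=[atz('scene',s(p),.004)[:2] for p in [(303,128),(324,152),(209,211),(172,181)]];print(c2)
fr=(c[2]+c[3])/2;bk=(c[0]+c[1])/2;d=bk-fr;d/=np.linalg.norm(d);print('front',fr,'dir',d,np.degrees(np.arctan2(d[1],d[0])),'mouth',fr+.043*d)
for p in [(350,80),(525,87)]: print('tower',atz('top',t(p),0))
E
```

```text
short [ 0.4206 -0.1692  0.05  ] [ 0.4187 -0.1685  0.05  ]
tallA [ 0.5075 -0.1655  0.077 ] [ 0.5041 -0.1655  0.077 ]
tallB [ 0.32  -0.308  0.077] [ 0.3184 -0.3059  0.077 ]
union [0.4262 0.2549 0.01  ] [0.4228 0.2535 0.01  ]
jar [0.5011 0.2466 0.047 ] [0.4956 0.2434 0.047 ]
tin [ 0.4854 -0.2568  0.018 ] [ 0.4828 -0.2563  0.018 ]
sv_red [ 0.4143 -0.2509  0.033 ] [ 0.4116 -0.2551  0.033 ]
sv_blue [ 0.4191 -0.358   0.033 ] [ 0.4175 -0.3569  0.033 ]
amber [ 0.6042 -0.1721  0.102 ] [ 0.6002 -0.1715  0.102 ]
beaker [ 0.4932 -0.3449  0.058 ] [ 0.4925 -0.3401  0.058 ]
[array([0.6256, 0.1351]), array([0.6414, 0.0707]), array([0.4748, 0.024 ]), array([0.4556, 0.0865])] [np.float64(0.06628883198233664), np.float64(0.1730143928451136), np.float64(0.06529991725815822), np.float64(0.17688326209998467)]
[array([0.6389, 0.1261]), array([0.6396, 0.0719]), array([0.4731, 0.023 ]), array([0.4538, 0.0882])]
front [0.4652 0.0552] dir [0.9622 0.2723] 15.801133301309108 mouth [0.5065 0.067 ]
tower [ 0.6503 -0.0154  0.    ]
tower [ 0.6465 -0.1941  0.    ]
```

Call:
apply_moves(
  deltas=[
    {"linear": [0.437,0.417,0],"angular": [0,0,-31]},
    {"linear": [0.437,0.417,0],"angular": [0,0,-31]},
    {"linear": [0.437,0.417,0],"angular": [0,0,-31]},
    {"linear": [0.437,0.417,0],"angular": [0,0,-31]},
    {"linear": [0.437,0.417,0],"angular": [0,0,-31]},
    {"linear": [0.437,0.417,0],"angular": [0,0,-31]},
    {"linear": [0.437,0.417,0],"angular": [0,0,-31]},
    {"linear": [0.437,0.417,0],"angular": [0,0,-31]},
    {"linear": [0.437,0.417,0],"angular": [0,0,-31]},
    {"linear": [0.437,0.417,0],"angular": [0,0,-31]},
    {"linear": [0.437,0.417,0],"angular": [0,0,-31]},
    {"linear": [0.437,0.417,0],"angular": [0,0,-31]},
    {"linear": [0.437,0.417,0],"angular": [0,0,-31]},
    {"linear": [0.437,0.417,0],"angular": [0,0,-31]},
    {"linear": [0.437,0.417,0],"angular": [0,0,-31]},
    {"linear": [0.437,0.417,0],"angular": [0,0,-31]},
    {"linear": [0.437,0.417,0],"angular": [0,0,-31]},
    {"linear": [0.437,0.417,0],"angular": [0,0,-31]},
  ],
  fingers=0.6,
)

```text
time: 2.7
tcp_pos: [0.4697, 0.061, 0.2453]
ee_rot: [[0.963, 0.27, -0.0], [0.27, -0.963, 0.0], [-0.0, -0.0, -1.0]]
ft_force: [0.6, 0.5, -0.0]
opening: 0.0513
```

```bash
python3 - <<'E'
from h import *
np.set_printoptions(precision=4,suppress=True)
s=read_state();print(s['time'],s['tcp_pos'],s['ee_rot'],s['joints'],s['qvel'],s['opening'])
im=grab_frame('wrist');cv2.imwrite('pics/w1.png',im[:,:,::-1]);np.save('w1.npy',dict(p=s['tcp_pos'],R=s['ee_rot']),allow_pickle=True)
E
```

```text
2.7 [0.4697 0.061  0.2453] [[ 0.963   0.2696 -0.    ]
 [ 0.2696 -0.963   0.0001]
 [-0.     -0.0001 -1.    ]] [ 0.5569 -0.3017 -0.2247 -0.0001 -1.6477  1.2868] [ 0.0243 -0.0074 -0.0019  0.0001 -0.0002  0.0019] 0.05132711172293796
```

View pics/w1.png

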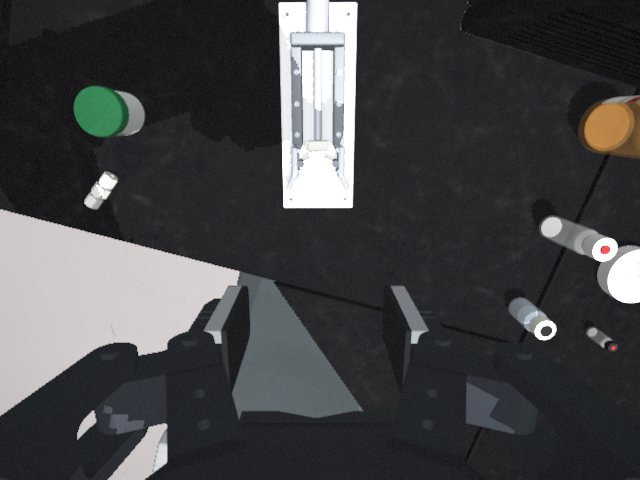

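The wrist view shows the magazine upright at columns 280–357, with its front edge at row 207 and the fingers at columns 210–425. I'll enlarge it to get the corners.

```bash
python3 - <<'E'
import cv2
a=cv2.imread('pics/w1.png')
cv2.imwrite('pics/w1c.png',cv2.resize(a[100:220,260:380],None,fx=5,fy=5,interpolation=cv2.INTER_CUBIC))
E
```

```text
(no output)
```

View pics/w1c.png

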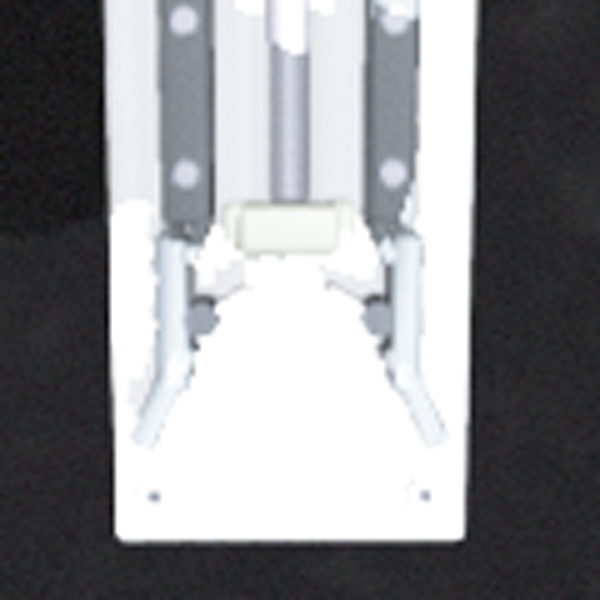

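```bash
python3 - <<'E'
from h import *
np.set_printoptions(precision=4,suppress=True)
d=np.load('w1.npy',allow_pickle=True).item();st=dict(tcp_pos=d['p'],ee_rot=d['R'])
t=lambda p:(p[0]/5+260-.4,p[1]/5+100-.4)
w=lambda px,z:atz('wrist',px,z,st)[:2]
fl,fr=w(t((116,542)),.004),w(t((466,542)),.004)
bl,br=w((278.5,2.5),.004),w((357,2.5),.004)
print(fl,fr,np.linalg.norm(fl-fr),bl,br,np.linalg.norm(bl-br))
F=(fl+fr)/2;B=(bl+br)/2;v=(B-F);print(np.linalg.norm(v),np.degrees(np.arctan2(v[1],v[0])));v/=np.linalg.norm(v)
e=fl-fr;print('edge yaw',np.degrees(np.arctan2(-e[0],e[1])))
print('mouth from plate',F+.043*v)
for z in(.02,.022,.024):
  h1,h2=w(t((202,315)),z),w(t((377,317)),z);print('hinge',h1,h2,(h1+h2)/2,np.linalg.norm(h1-h2))
for z,p1,p2 in[(.022,(187,172),(392,172)),(.022,(185,20),(392,20)),(.022,(145,440),(437,440))]:
  print((w(t(p1),z)+w(t(p2),z))/2)
fol=w(t((290,226)),.039);print('fol top',fol)
# vials
for n,p,z in [('short',(544,330),.05),('tallA',(604,249),.077)]:
  print(n,w(p,z))
E
```

```text
[0.4555 0.0892] [0.4733 0.0254] 0.06628961352123758 [0.6229 0.1357] [0.6405 0.0728] 0.06525701627913023
0.1737495711443998 15.686420733516224
edge yaw 15.59730669568525
mouth from plate [0.5058 0.0689]
hinge [0.5023 0.0843] [0.5103 0.0545] [0.5063 0.0694] 0.03076826453679962
hinge [0.5025 0.0842] [0.5104 0.0547] [0.5065 0.0694] 0.03059394693118118
hinge [0.5027 0.0842] [0.5105 0.0548] [0.5066 0.0695] 0.030419629325562747
[0.5299 0.076 ]
[0.5537 0.0829]
[0.4856 0.0633]
fol top [0.5219 0.0738]
short [ 0.4202 -0.1671]
tallA [ 0.5071 -0.1626]
```

Call:
apply_moves(
  deltas=[
    {"linear": [-0.109,0.207,0.09],"angular": [0,0,0]},
    {"linear": [-0.109,0.207,0.09],"angular": [0,0,0]},
    {"linear": [-0.109,0.207,0.09],"angular": [0,0,0]},
    {"linear": [-0.109,0.207,0.09],"angular": [0,0,0]},
    {"linear": [-0.109,0.207,0.09],"angular": [0,0,0]},
    {"linear": [-0.109,0.207,0.09],"angular": [0,0,0]},
    {"linear": [-0.109,0.207,0.09],"angular": [0,0,0]},
    {"linear": [-0.109,0.207,0.09],"angular": [0,0,0]},
    {"linear": [-0.109,0.207,0.09],"angular": [0,0,0]},
  ],
)

```text
time: 3.5
tcp_pos: [0.421, -0.1672, 0.1558]
ee_rot: [[0.963, 0.271, 0.001], [0.271, -0.963, -0.0], [0.001, 0.0, -1.0]]
ft_force: [-0.7, 0.3, 1.0]
opening: 0.0511
```

```bash
python3 - <<'E'
from h import *
np.set_printoptions(precision=4,suppress=True)
s=read_state();print(s['time'],s['tcp_pos'],s['joints'],s['opening'])
im=grab_frame('wrist')[:,:,::-1].copy()
for z,c in((.0,(0,255,0)),(.05,(0,0,255))):
    p=proj('wrist',np.array([.4205,-.168,z]),s);cv2.circle(im,(int(p[0]),int(p[1])),3,c,1)
cv2.imwrite('pics/w2.png',im);np.save('w2.npy',dict(p=s['tcp_pos'],R=s['ee_rot']),allow_pickle=True)
E
```

```text
3.5 [ 0.421  -0.1672  0.1558] [ 0.0707 -0.3634 -0.4344  0.0002 -1.4989  1.7741] 0.05110911967600969
```

View pics/w2.png

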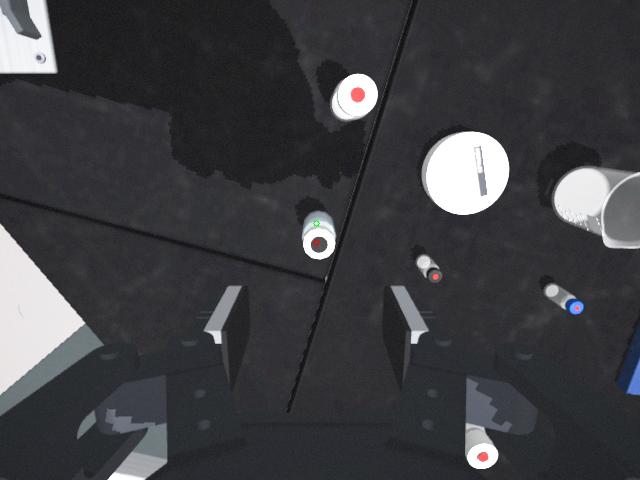

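Call:
apply_moves(
  deltas=[
    {"linear": [0,0.001,0.04],"angular": [0,0,0]},
    {"linear": [0,0.001,0.08],"angular": [0,0,0]},
    {"linear": [0,0.001,0.11],"angular": [0,0,0]},
    {"linear": [0,0.001,0.123],"angular": [0,0,0]},
    {"linear": [0,0.001,0.123],"angular": [0,0,0]},
  ],
)

```text
time: 3.97
tcp_pos: [0.4195, -0.167, 0.0291]
ee_rot: [[0.962, 0.273, -0.005], [0.273, -0.962, 0.001], [-0.005, -0.002, -1.0]]
ft_force: [-0.0, -0.0, -0.7]
opening: 0.0512
```

Call:
apply_moves(
  deltas=[
    {"linear": [0,0,0],"angular": [0,0,0]},
    {"linear": [0,0,0],"angular": [0,0,0]},
    {"linear": [0,0,0],"angular": [0,0,0]},
    {"linear": [0,0,0],"angular": [0,0,0]},
    {"linear": [0,0,0],"angular": [0,0,0]},
    {"linear": [0,0,0],"angular": [0,0,0]},
    {"linear": [0,0,0],"angular": [0,0,0]},
  ],
  fingers=0,
  squeeze=60,
)

```text
time: 4.55
tcp_pos: [0.4228, -0.1686, 0.0348]
ee_rot: [[0.963, 0.27, 0.005], [0.27, -0.963, 0.0], [0.004, 0.001, -1.0]]
ft_force: [0.3, 2.6, 6.1]
opening: 0.0209
```

Call:
apply_moves(
  deltas=[
    {"linear": [0,0,-0.02],"angular": [0,0,0]},
    {"linear": [0,0,-0.05],"angular": [0,0,0]},
    {"linear": [0,0,-0.06],"angular": [0,0,0]},
    {"linear": [0,0,-0.06],"angular": [0,0,0]},
    {"linear": [0,0,-0.06],"angular": [0,0,0]},
  ],
)

```text
time: 4.97
tcp_pos: [0.4215, -0.1688, 0.0931]
ee_rot: [[0.963, 0.27, 0.002], [0.27, -0.963, 0.0], [0.002, 0.0, -1.0]]
ft_force: [-0.2, -0.3, -0.5]
opening: 0.0207
```

```bash
python3 - <<'E'
from h import *
np.set_printoptions(precision=4,suppress=True)
s=read_state();print(s['time'],s['tcp_pos'],s['ee_rot'],s['opening'],s['ft_force'])
im=grab_frame('wrist')[:,:,::-1].copy()
im2=grab_frame('scene')[:,:,::-1].copy()
cv2.imwrite('pics/w3.png',im)
p=proj('scene',s['tcp_pos']).astype(int);print(p)
c=im2[p[1]-75:p[1]+75,p[0]-75:p[0]+75]
cv2.imwrite('pics/s3.png',cv2.resize(c,None,fx=4,fy=4,interpolation=cv2.INTER_CUBIC))
E
```

```text
4.9667 [ 0.4215 -0.1688  0.0931] [[ 0.963   0.2697  0.0023]
 [ 0.2697 -0.963   0.0005]
 [ 0.0023  0.0002 -1.    ]] 0.020736510198393458 [-0.1928 -0.2576 -0.4983]
[327 291]
```

View pics/w3.png

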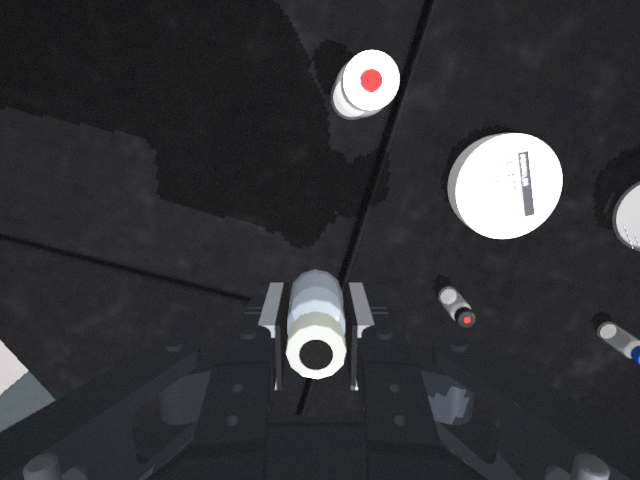

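View pics/s3.png

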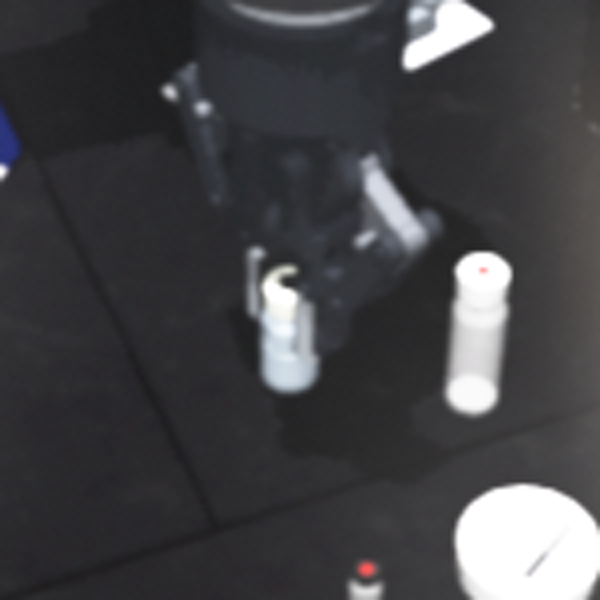

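```bash
python3 - <<'E'
from h import *
np.set_printoptions(precision=4,suppress=True)
ci=camera_info('wrist');f,cx,cy=K(ci);T=ci['T_tool_cam']
d=T[:3,:3]@np.array([(316-cx)/f,(352-cy)/f,1]);o=T[:3,3];print(o+d*(-.016-o[2])/d[2])
# back/bottom outline top at (316,270): nearest bottom point
d=T[:3,:3]@np.array([(316-cx)/f,(270-cy)/f,1]);print(o+d*(.034-o[2])/d[2])
E
```

```text
[-0.0014  0.0004 -0.016 ]
[0.0079 0.0004 0.034 ]
```

Call:
apply_moves(
  deltas=[
    {"linear": [0.098,-0.206,0.0],"angular": [0,0,0]},
    {"linear": [0.098,-0.206,0.0],"angular": [0,0,0]},
    {"linear": [0.098,-0.206,0.0],"angular": [0,0,0]},
    {"linear": [0.098,-0.206,0.0],"angular": [0,0,0]},
    {"linear": [0.098,-0.206,0.0],"angular": [0,0,0]},
    {"linear": [0.098,-0.206,0.0],"angular": [0,0,0]},
    {"linear": [0.098,-0.206,0.01],"angular": [0,0,0]},
    {"linear": [0.098,-0.206,0.035],"angular": [0,0,0]},
    {"linear": [0.098,-0.206,0.052],"angular": [0,0,0]},
    {"linear": [0.098,-0.206,0.052],"angular": [0,0,0]},
    {"linear": [0.098,-0.206,0.052],"angular": [0,0,0]},
  ],
)

```text
time: 5.98
tcp_pos: [0.4588, 0.0551, 0.0386]
ee_rot: [[0.963, 0.27, -0.003], [0.27, -0.963, -0.001], [-0.003, 0.001, -1.0]]
ft_force: [-0.9, -0.1, 0.4]
opening: 0.0212
```

```bash
cat > look.py <<'E'
from h import *
import sys
np.set_printoptions(precision=4,suppress=True)
s=read_state();print(s['time'],s['tcp_pos'],s['ee_rot'][:2,0],s['opening'],s['ft_force'])
im=grab_frame('wrist')[:,:,::-1].copy()
M=np.array([.5063,.0692]);a=np.radians(15.65);v=np.array([np.cos(a),np.sin(a)]);n=np.array([-v[1],v[0]])
q=s['tcp_pos'][:2]-M;print('mag x,y of TCP',q@v,q@n,'yaw',np.degrees(np.arctan2(s['ee_rot'][1,0],s['ee_rot'][0,0])))
for x in (-.02,0,.03,.06): 
    for y,z in((-.0133,.022),(.0133,.022)):
        p=proj('wrist',np.append(M+x*v+y*n,z),s);cv2.circle(im,(int(round(p[0])),int(round(p[1]))),2,(0,0,255),-1)
cv2.imwrite('pics/'+sys.argv[1],im)
E
python3 look.py w4.png
```

```text
5.9833 [0.4588 0.0551 0.0386] [0.963  0.2696] 0.02116284027972137 [-0.8678 -0.1432  0.4346]
mag x,y of TCP -0.04953145600658349 -0.0007261441177333015 yaw 15.639316311343368
```

View pics/w4.png

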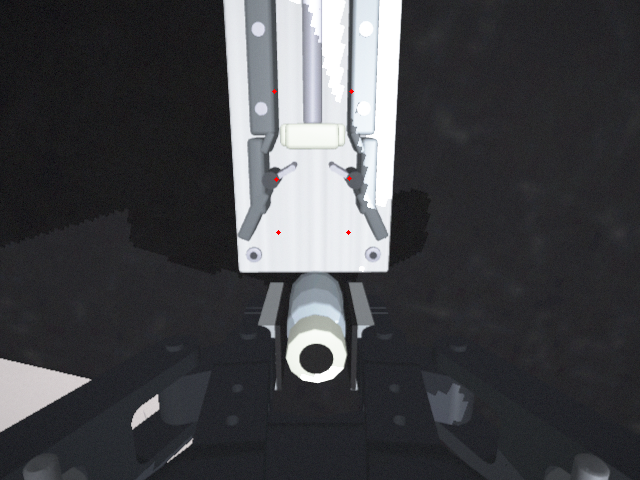

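The magazine centre line is about 1.1 mm to the tool's -y side of the held vial: follower at (312,135), vial cap at (316,357). I'll correct that and push in.

Call:
apply_moves(
  deltas=[
    {"linear": [0.0,-0.0012,0],"angular": [0,0,0]},
    {"linear": [0.012,-0.0012,0],"angular": [0,0,0]},
    {"linear": [0.024,-0.0012,0],"angular": [0,0,0]},
    {"linear": [0.032,-0.0012,0],"angular": [0,0,0]},
    {"linear": [0.038,-0.0012,0],"angular": [0,0,0]},
    {"linear": [0.044,-0.0012,0],"angular": [0,0,0]},
    {"linear": [0.05,-0.0012,0],"angular": [0,0,0]},
    {"linear": [0.056,-0.0012,0],"angular": [0,0,0]},
    {"linear": [0.062,-0.0012,0],"angular": [0,0,0]},
    {"linear": [0.068,-0.0012,0],"angular": [0,0,0]},
    {"linear": [0.074,-0.0012,0],"angular": [0,0,0]},
    {"linear": [0.078,-0.0012,0],"angular": [0,0,0]},
    {"linear": [0.078,-0.0012,0],"angular": [0,0,0]},
    {"linear": [0.078,-0.0012,0],"angular": [0,0,0]},
  ],
)

```text
time: 7.2
tcp_pos: [0.5345, 0.0781, 0.0401]
ee_rot: [[0.963, 0.27, -0.001], [0.27, -0.963, -0.0], [-0.001, 0.0, -1.0]]
ft_force: [-2.7, -0.3, -1.1]
opening: 0.0212
```

```bash
python3 look.py w5.png
```

```text
7.2 [0.5345 0.0781 0.0401] [0.9629 0.2697] 0.021191351988214476 [-2.6655 -0.2857 -1.1202]
mag x,y of TCP 0.0295917438567314 0.0009451146759979819 yaw 15.64690329733172
```

View pics/w5.png

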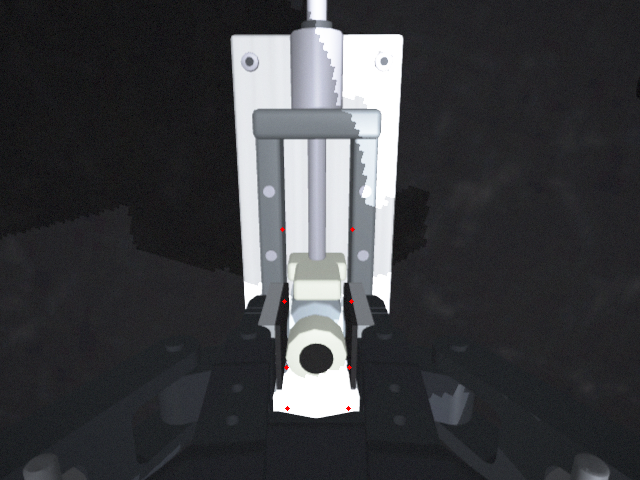

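Call:
apply_moves(
  deltas=[
    {"linear": [0,0,0.001],"angular": [0,0,0]},
    {"linear": [-0.004,0,0.002],"angular": [0,0,0]},
    {"linear": [-0.008,0,0.002],"angular": [0,0,0]},
    {"linear": [-0.009,0,0.002],"angular": [0,0,0]},
    {"linear": [-0.009,0,0.002],"angular": [0,0,0]},
  ],
)

```text
time: 7.67
tcp_pos: [0.5255, 0.0756, 0.0385]
ee_rot: [[0.963, 0.27, 0.0], [0.27, -0.963, 0.0], [0.0, -0.0, -1.0]]
ft_force: [-0.9, -1.3, 0.3]
opening: 0.0214
```

Call:
apply_moves(
  deltas=[
    {"linear": [0,0,0],"angular": [0,0,0]},
    {"linear": [0,0,0],"angular": [0,0,0]},
    {"linear": [0,0,0],"angular": [0,0,0]},
    {"linear": [0,0,0],"angular": [0,0,0]},
    {"linear": [0,0,0],"angular": [0,0,0]},
  ],
  fingers=0.45,
)

```text
time: 8.08
tcp_pos: [0.5261, 0.0758, 0.0384]
ee_rot: [[0.963, 0.27, 0.0], [0.27, -0.963, 0.0], [0.0, 0.0, -1.0]]
ft_force: [0.3, -0.5, -0.3]
opening: 0.0384
```

Call:
apply_moves(
  deltas=[
    {"linear": [0,0,-0.03],"angular": [0,0,0]},
    {"linear": [0,0,-0.07],"angular": [0,0,0]},
    {"linear": [-0.04,0,-0.1],"angular": [0,0,0]},
    {"linear": [-0.08,0,-0.1],"angular": [0,0,0]},
    {"linear": [-0.08,0,-0.1],"angular": [0,0,0]},
    {"linear": [-0.08,0,-0.1],"angular": [0,0,0]},
  ],
)

```text
time: 8.58
tcp_pos: [0.4481, 0.054, 0.1402]
ee_rot: [[0.963, 0.27, 0.004], [0.27, -0.963, 0.003], [0.005, -0.001, -1.0]]
ft_force: [0.5, 0.7, 0.2]
opening: 0.0383
```

```bash
python3 look.py w6.png
```

```text
8.5833 [0.4481 0.054  0.1402] [0.9627 0.2704] 0.03825828962429745 [0.5186 0.6685 0.1623]
mag x,y of TCP -0.06014867746643099 0.001106318918798076 yaw 15.69081207442591
```

View pics/w6.png

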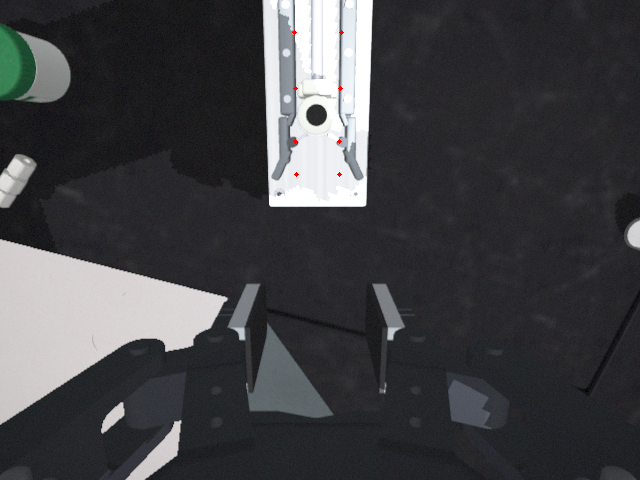

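```bash
python3 - <<'E'
from h import *
st=read_state()
p=atz('wrist',(316.5,114.5),.054,st)[:2];M=np.array([.5063,.0692]);a=np.radians(15.65);v=np.array([np.cos(a),np.sin(a)]);n=np.array([-v[1],v[0]])
print((p-M)@v,(p-M)@n)
a=cv2.imread('pics/w6.png');cv2.imwrite('pics/w6c.png',cv2.resize(a[70:210,250:390],None,fx=4.2,fy=4.2,interpolation=cv2.INTER_CUBIC))
E
```

```text
0.01463027074952859 0.00048816368953749075
```

View pics/w6c.png

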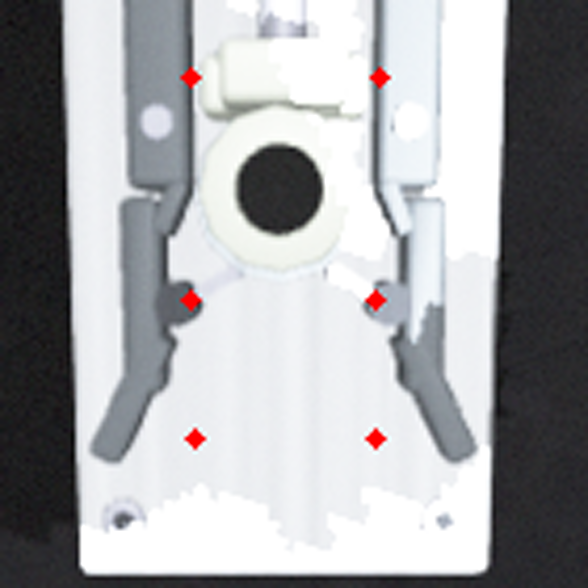

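The short vial rests at x = 14.6 mm with the lips shut. Next is tall A, which I'll refine from the earlier views.

```bash
python3 - <<'E'
from h import *
d=np.load('w2.npy',allow_pickle=True).item();st=dict(tcp_pos=d['p'],ee_rot=d['R'])
print(atz('wrist',(357.5,95),.077,st)); print(atz('wrist',(319,243.5),.05,st)); print('tallB',atz('wrist',(483,457),.077,st))
s=read_state();print(s['tcp_pos'])
R=s['ee_rot']
for t in [(.506,-.1645,.15)]: print(R.T@(np.array(t)-s['tcp_pos']))
E
```

```text
[ 0.50650597 -0.16496532  0.077     ]
[ 0.42052337 -0.16979344  0.05      ]
tallB [ 0.31988492 -0.30658496  0.077     ]
[0.44871192 0.05421185 0.13928853]
[-0.00393085  0.22604593 -0.01092328]
```

Call:
apply_moves(
  deltas=[
    {"linear": [-0.0035,0.2265,0],"angular": [0,0,0]},
    {"linear": [-0.0035,0.2265,0],"angular": [0,0,0]},
    {"linear": [-0.0035,0.2265,0],"angular": [0,0,0]},
    {"linear": [-0.0035,0.2265,0],"angular": [0,0,0]},
    {"linear": [-0.0035,0.2265,0],"angular": [0,0,0]},
    {"linear": [-0.0035,0.2265,0],"angular": [0,0,0]},
    {"linear": [-0.0035,0.2265,0],"angular": [0,0,0]},
    {"linear": [-0.0035,0.2265,0],"angular": [0,0,0]},
    {"linear": [-0.0035,0.2265,0],"angular": [0,0,0]},
  ],
  fingers=0.55,
)

```text
time: 9.38
tcp_pos: [0.5068, -0.1648, 0.1372]
ee_rot: [[0.963, 0.27, -0.002], [0.27, -0.963, -0.0], [-0.002, -0.001, -1.0]]
ft_force: [0.4, 0.5, 0.5]
opening: 0.0467
```

```bash
python3 look.py w7.png; python3 - <<'E'
from h import *
s=read_state();print(proj('wrist',np.array([.5065,-.165,.077]),s))
E
```

```text
9.3833 [ 0.5068 -0.1648  0.1372] [0.963  0.2696] 0.04666446391441098 [0.4086 0.4678 0.4649]
mag x,y of TCP -0.06267599422942458 -0.22541805754612187 yaw 15.638337148456367
[316.27682236 267.12392527]
```

View pics/w7.png

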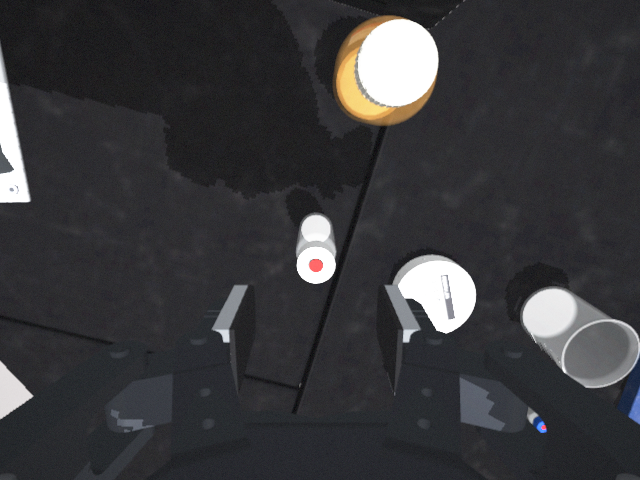

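The tall A cap at (316,265) is centred between the fingers, so I'll descend and grip.

Call:
apply_moves(
  deltas=[
    {"linear": [0,0,0.035],"angular": [0,0,0]},
    {"linear": [0,0,0.07],"angular": [0,0,0]},
    {"linear": [0,0,0.095],"angular": [0,0,0]},
    {"linear": [0,0,0.105],"angular": [0,0,0]},
    {"linear": [0,0,0.105],"angular": [0,0,0]},
    {"linear": [0,0,0.105],"angular": [0,0,0]},
  ],
)

```text
time: 9.93
tcp_pos: [0.5073, -0.1646, 0.0345]
ee_rot: [[0.963, 0.271, 0.001], [0.271, -0.963, -0.001], [0.001, 0.001, -1.0]]
ft_force: [0.4, -0.6, 1.1]
opening: 0.0467
```

Call:
apply_moves(
  deltas=[
    {"linear": [0,0,0],"angular": [0,0,0]},
    {"linear": [0,0,0],"angular": [0,0,0]},
    {"linear": [0,0,0],"angular": [0,0,0]},
    {"linear": [0,0,0],"angular": [0,0,0]},
    {"linear": [0,0,0],"angular": [0,0,0]},
    {"linear": [0,0,0],"angular": [0,0,0]},
    {"linear": [0,0,0],"angular": [0,0,0]},
  ],
  fingers=0,
  squeeze=70,
)

```text
time: 10.52
tcp_pos: [0.5082, -0.165, 0.0358]
ee_rot: [[0.963, 0.27, 0.004], [0.27, -0.963, -0.001], [0.004, 0.002, -1.0]]
ft_force: [-0.4, 1.5, 6.4]
opening: 0.0215
```

Call:
apply_moves(
  deltas=[
    {"linear": [0,0,-0.02],"angular": [0,0,0]},
    {"linear": [0,0,-0.05],"angular": [0,0,0]},
    {"linear": [0,0,-0.06],"angular": [0,0,0]},
    {"linear": [0,0,-0.06],"angular": [0,0,0]},
    {"linear": [0,0,-0.06],"angular": [0,0,0]},
  ],
)

```text
time: 10.93
tcp_pos: [0.5071, -0.1648, 0.0941]
ee_rot: [[0.963, 0.27, 0.002], [0.27, -0.963, 0.0], [0.002, 0.0, -1.0]]
ft_force: [0.1, -0.2, -0.3]
opening: 0.0214
```

```bash
python3 look.py w8.png; python3 - <<'E'
from h import *
s=read_state();R=s['ee_rot'];M=np.array([.5063,.0692]);a=np.radians(15.65);v=np.array([np.cos(a),np.sin(a)])
print(R.T@(np.append(M-.050*v,s['tcp_pos'][2])-s['tcp_pos']))
E
```

```text
10.9333 [ 0.5071 -0.1648  0.0941] [0.9629 0.2697] 0.0213950047383297 [ 0.1347 -0.1971 -0.343 ]
mag x,y of TCP -0.062400465285236864 -0.22554064185497621 yaw 15.645547072512061
[ 1.30101168e-02 -2.25321251e-01  1.31906711e-04]
```

View pics/w8.png

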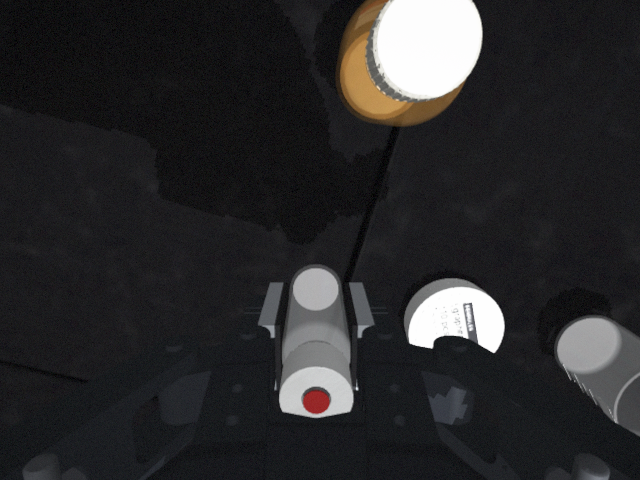

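```bash
cat > tool.py <<'E'
from h import *
def tl(px,z):
    ci=camera_info('wrist');f,cx,cy=K(ci);T=ci['T_tool_cam'];d=T[:3,:3]@np.array([(px[0]-cx)/f,(px[1]-cy)/f,1]);o=T[:3,3];return np.round(o+d*(z-o[2])/d[2],4)
E
python3 -c "
from tool import *
print(tl((316,401),-.042),tl((316,289),.035))"
```

```text
[ 0.0007  0.0004 -0.042 ] [-0.0014  0.0004  0.035 ]
```

Call:
apply_moves(
  deltas=[
    {"linear": [0.013,-0.2258,0],"angular": [0,0,0]},
    {"linear": [0.013,-0.2258,0],"angular": [0,0,0]},
    {"linear": [0.013,-0.2258,0],"angular": [0,0,0]},
    {"linear": [0.013,-0.2258,0],"angular": [0,0,0]},
    {"linear": [0.013,-0.2258,0],"angular": [0,0,0]},
    {"linear": [0.013,-0.2258,0],"angular": [0,0,0]},
    {"linear": [0.013,-0.2258,0],"angular": [0,0,0]},
    {"linear": [0.013,-0.2258,0.01],"angular": [0,0,0]},
    {"linear": [0.013,-0.2258,0.035],"angular": [0,0,0]},
    {"linear": [0.013,-0.2258,0.052],"angular": [0,0,0]},
    {"linear": [0.013,-0.2258,0.052],"angular": [0,0,0]},
    {"linear": [0.013,-0.2258,0.052],"angular": [0,0,0]},
    {"linear": [0.013,-0.2258,0.052],"angular": [0,0,0]},
  ],
)

```text
time: 12.07
tcp_pos: [0.4578, 0.0549, 0.0401]
ee_rot: [[0.963, 0.268, -0.002], [0.268, -0.963, -0.001], [-0.002, 0.0, -1.0]]
ft_force: [0.1, 1.1, 0.1]
opening: 0.0211
```

```bash
python3 look.py w9.png
```

```text
12.0667 [0.4578 0.0549 0.0401] [0.9633 0.2683] 0.021117280790863467 [0.0685 1.1467 0.1099]
mag x,y of TCP -0.05059981973079859 -0.000668722092363465 yaw 15.565935492467561
```

View pics/w9.png

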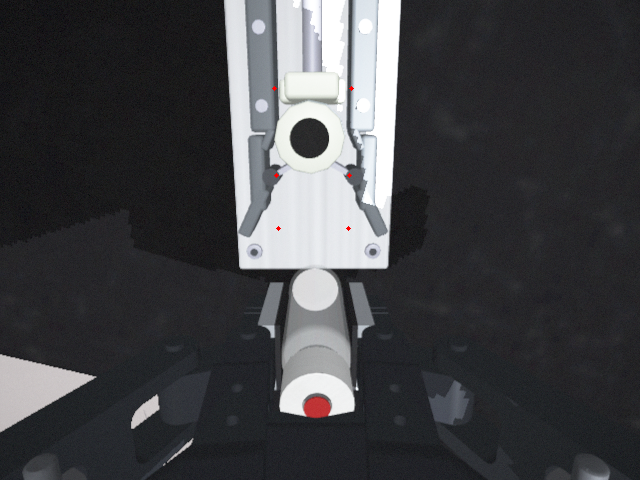

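Call:
apply_moves(
  deltas=[
    {"linear": [0.0,-0.0012,-0.001],"angular": [0,0,0]},
    {"linear": [0.012,-0.0012,-0.001],"angular": [0,0,0]},
    {"linear": [0.024,-0.0012,-0.001],"angular": [0,0,0]},
    {"linear": [0.032,-0.0012,-0.001],"angular": [0,0,0]},
    {"linear": [0.038,-0.0012,-0.001],"angular": [0,0,0]},
    {"linear": [0.043,-0.0012,-0.001],"angular": [0,0,0]},
    {"linear": [0.048,-0.0012,-0.001],"angular": [0,0,0]},
    {"linear": [0.053,-0.0012,-0.001],"angular": [0,0,0]},
    {"linear": [0.058,-0.0012,-0.001],"angular": [0,0,0]},
    {"linear": [0.063,-0.0012,-0.001],"angular": [0,0,0]},
    {"linear": [0.068,-0.0012,-0.001],"angular": [0,0,0]},
    {"linear": [0.073,-0.0012,-0.001],"angular": [0,0,0]},
    {"linear": [0.078,-0.0012,-0.001],"angular": [0,0,0]},
    {"linear": [0.078,-0.0012,-0.001],"angular": [0,0,0]},
    {"linear": [0.078,-0.0012,-0.001],"angular": [0,0,0]},
  ],
)

```text
time: 13.37
tcp_pos: [0.533, 0.0782, 0.0421]
ee_rot: [[0.963, 0.27, -0.0], [0.27, -0.963, -0.0], [-0.001, 0.0, -1.0]]
ft_force: [-2.4, -1.1, -1.9]
opening: 0.0214
```

```bash
python3 look.py w10.png
```

```text
13.3667 [0.533  0.0782 0.0421] [0.9629 0.2698] 0.021415576703786427 [-2.3924 -1.0894 -1.9344]
mag x,y of TCP 0.02819260846503226 0.0014983491734012991 yaw 15.650074723725476
```

View pics/w10.png

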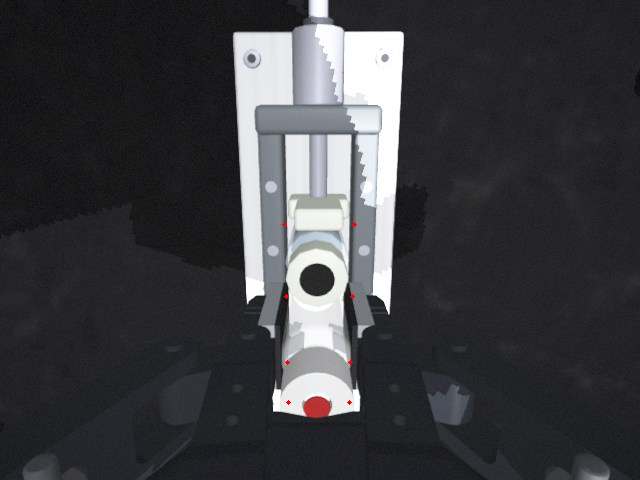

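Both vials are in line, with the short cap at (317,280) and the tall cap at (317,407). Now I'll settle back on the lips and release.

Call:
apply_moves(
  deltas=[
    {"linear": [0,0.0005,0.001],"angular": [0,0,0]},
    {"linear": [-0.004,0.0005,0.003],"angular": [0,0,0]},
    {"linear": [-0.008,0.0005,0.003],"angular": [0,0,0]},
    {"linear": [-0.01,0.0005,0.003],"angular": [0,0,0]},
    {"linear": [-0.01,0.0005,0.003],"angular": [0,0,0]},
  ],
)

```text
time: 13.83
tcp_pos: [0.523, 0.0749, 0.0395]
ee_rot: [[0.963, 0.27, 0.0], [0.27, -0.963, 0.0], [0.0, -0.0, -1.0]]
ft_force: [-1.4, -0.6, -0.4]
opening: 0.0213
```

Call:
apply_moves(
  deltas=[
    {"linear": [0,0,0],"angular": [0,0,0]},
    {"linear": [0,0,0],"angular": [0,0,0]},
    {"linear": [0,0,0],"angular": [0,0,0]},
    {"linear": [0,0,0],"angular": [0,0,0]},
    {"linear": [0,0,0],"angular": [0,0,0]},
  ],
  fingers=0.45,
)

```text
time: 14.25
tcp_pos: [0.5237, 0.0751, 0.0394]
ee_rot: [[0.963, 0.27, 0.0], [0.27, -0.963, 0.0], [0.0, 0.0, -1.0]]
ft_force: [-0.2, -0.5, -0.3]
opening: 0.0383
```

Call:
apply_moves(
  deltas=[
    {"linear": [0,0,-0.03],"angular": [0,0,0]},
    {"linear": [0,0,-0.07],"angular": [0,0,0]},
    {"linear": [0,0,-0.1],"angular": [0,0,0]},
    {"linear": [-0.04,0,-0.11],"angular": [0,0,0]},
    {"linear": [-0.08,0,-0.11],"angular": [0,0,0]},
    {"linear": [-0.08,0,-0.11],"angular": [0,0,0]},
    {"linear": [-0.08,0,-0.11],"angular": [0,0,0]},
  ],
)

```text
time: 14.83
tcp_pos: [0.4457, 0.0532, 0.1507]
ee_rot: [[0.963, 0.27, 0.004], [0.27, -0.963, 0.002], [0.004, -0.001, -1.0]]
ft_force: [0.4, 0.6, 0.3]
opening: 0.0384
```

```bash
python3 look.py w11.png;  python3 - <<'E'
import cv2
a=cv2.imread('pics/w11.png');cv2.imwrite('pics/w11c.png',cv2.resize(a[60:220,240:400],None,fx=3.7,fy=3.7,interpolation=cv2.INTER_CUBIC))
E
```

```text
14.8333 [0.4457 0.0532 0.1507] [0.9627 0.2705] 0.038423440921746634 [0.3759 0.5645 0.2863]
mag x,y of TCP -0.06265483836305699 0.00098713245912241 yaw 15.691736352787267
```

View pics/w11c.png

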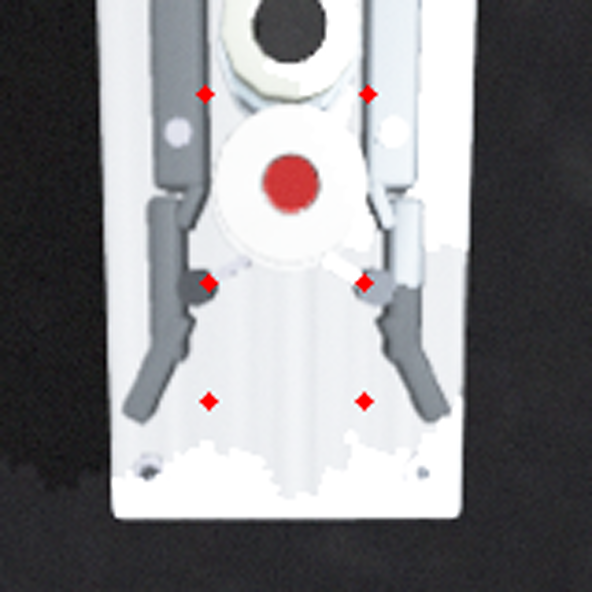

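```bash
python3 - <<'E'
from h import *
s=read_state()
M=np.array([.5063,.0692]);a=np.radians(15.65);v=np.array([np.cos(a),np.sin(a)]);n=np.array([-v[1],v[0]])
p=atz('wrist',(318.3,109.4),.081,s)[:2]-M;print(p@v,p@n)
print(s['ee_rot'].T@(np.array([.3195,-.307,.15])-s['tcp_pos']))
E
```

```text
0.013957767140732982 -0.0004311150751204503
[-0.21958696  0.31279706 -0.00061338]
```

Call:
apply_moves(
  deltas=[
    {"linear": [-0.2195,0.313,0],"angular": [0,0,0]},
    {"linear": [-0.2195,0.313,0],"angular": [0,0,0]},
    {"linear": [-0.2195,0.313,0],"angular": [0,0,0]},
    {"linear": [-0.2195,0.313,0],"angular": [0,0,0]},
    {"linear": [-0.2195,0.313,0],"angular": [0,0,0]},
    {"linear": [-0.2195,0.313,0],"angular": [0,0,0]},
    {"linear": [-0.2195,0.313,0],"angular": [0,0,0]},
    {"linear": [-0.2195,0.313,0],"angular": [0,0,0]},
    {"linear": [-0.2195,0.313,0],"angular": [0,0,0]},
    {"linear": [-0.2195,0.313,0],"angular": [0,0,0]},
    {"linear": [-0.2195,0.313,0],"angular": [0,0,0]},
    {"linear": [-0.2195,0.313,0],"angular": [0,0,0]},
  ],
  fingers=0.55,
)

```text
time: 15.88
tcp_pos: [0.3197, -0.3077, 0.1486]
ee_rot: [[0.963, 0.268, -0.002], [0.268, -0.963, 0.001], [-0.002, -0.001, -1.0]]
ft_force: [-0.1, 0.0, -0.8]
opening: 0.047
```

```bash
python3 look.py w12.png; python3 - <<'E'
from h import *
s=read_state();print(proj('wrist',np.array([.3195,-.307,.077]),s),s['joints'])
E
```

```text
15.8833 [ 0.3197 -0.3077  0.1486] [0.9635 0.2678] 0.046998048157947024 [-0.1132  0.0128 -0.8468]
mag x,y of TCP -0.2813810643172829 -0.31255244310304475 yaw 15.53114215240857
[315.06073224 260.15742954] [-3.05629944e-01 -3.89051401e-01 -4.65903459e-01 -1.33824446e-04
 -1.49538785e+00  2.14944215e+00]
```

View pics/w12.png

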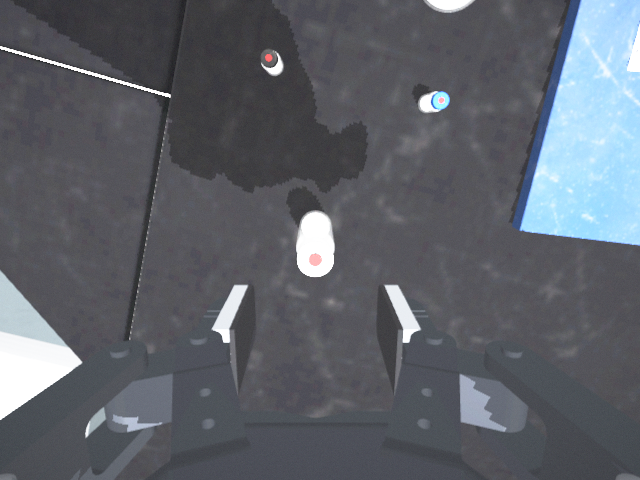

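Tall B's cap at (315,259) is centred, so I'll descend, grip and lift.

Call:
apply_moves(
  deltas=[
    {"linear": [0,0,0.035],"angular": [0,0,0]},
    {"linear": [0,0,0.07],"angular": [0,0,0]},
    {"linear": [0,0,0.1],"angular": [0,0,0]},
    {"linear": [0,0,0.116],"angular": [0,0,0]},
    {"linear": [0,0,0.116],"angular": [0,0,0]},
    {"linear": [0,0,0.116],"angular": [0,0,0]},
  ],
)

```text
time: 16.43
tcp_pos: [0.3201, -0.3063, 0.0334]
ee_rot: [[0.962, 0.272, -0.001], [0.272, -0.962, -0.0], [-0.001, -0.0, -1.0]]
ft_force: [0.5, 0.0, 0.2]
opening: 0.0468
```

Call:
apply_moves(
  deltas=[
    {"linear": [0,0,0],"angular": [0,0,0]},
    {"linear": [0,0,0],"angular": [0,0,0]},
    {"linear": [0,0,0],"angular": [0,0,0]},
    {"linear": [0,0,0],"angular": [0,0,0]},
    {"linear": [0,0,0],"angular": [0,0,0]},
    {"linear": [0,0,0],"angular": [0,0,0]},
    {"linear": [0,0,0],"angular": [0,0,0]},
  ],
  fingers=0,
  squeeze=70,
)

```text
time: 17.02
tcp_pos: [0.321, -0.3076, 0.0355]
ee_rot: [[0.963, 0.27, 0.004], [0.27, -0.963, -0.001], [0.003, 0.002, -1.0]]
ft_force: [0.5, 3.6, 6.1]
opening: 0.0213
```

Call:
apply_moves(
  deltas=[
    {"linear": [0,0,-0.02],"angular": [0,0,0]},
    {"linear": [0,0,-0.05],"angular": [0,0,0]},
    {"linear": [0,0,-0.06],"angular": [0,0,0]},
    {"linear": [0,0,-0.06],"angular": [0,0,0]},
    {"linear": [0,0,-0.06],"angular": [0,0,0]},
  ],
)

```text
time: 17.43
tcp_pos: [0.32, -0.3072, 0.094]
ee_rot: [[0.963, 0.27, 0.002], [0.27, -0.963, -0.0], [0.002, 0.001, -1.0]]
ft_force: [0.1, -0.4, -0.7]
opening: 0.0214
```

```bash
python3 look.py w13.png; python3 - <<'E'
from h import *
s=read_state();R=s['ee_rot'];M=np.array([.5063,.0692]);a=np.radians(15.65);v=np.array([np.cos(a),np.sin(a)])
print(R.T@(np.append(M-.050*v,s['tcp_pos'][2])-s['tcp_pos']))
E
```

```text
17.4333 [ 0.32   -0.3072  0.094 ] [0.963  0.2696] 0.021355562997948427 [ 0.1321 -0.4111 -0.6664]
mag x,y of TCP -0.2809104316796417 -0.3122408839884736 yaw 15.641562354507236
[ 2.31326843e-01 -3.11853849e-01  2.40197189e-04]
```

View pics/w13.png

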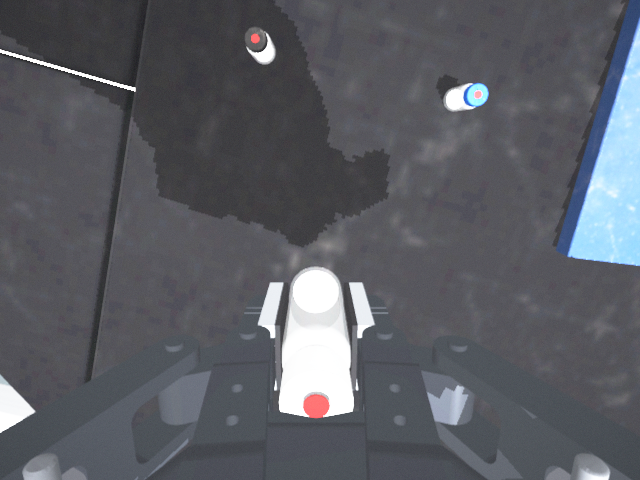

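Call:
apply_moves(
  deltas=[
    {"linear": [0.231,-0.3125,0],"angular": [0,0,0]},
    {"linear": [0.231,-0.3125,0],"angular": [0,0,0]},
    {"linear": [0.231,-0.3125,0],"angular": [0,0,0]},
    {"linear": [0.231,-0.3125,0],"angular": [0,0,0]},
    {"linear": [0.231,-0.3125,0],"angular": [0,0,0]},
    {"linear": [0.231,-0.3125,0],"angular": [0,0,0]},
    {"linear": [0.231,-0.3125,0],"angular": [0,0,0]},
    {"linear": [0.231,-0.3125,0],"angular": [0,0,0]},
    {"linear": [0.231,-0.3125,0],"angular": [0,0,0]},
    {"linear": [0.231,-0.3125,0],"angular": [0,0,0]},
    {"linear": [0.231,-0.3125,0],"angular": [0,0,0]},
    {"linear": [0.231,-0.3125,0.01],"angular": [0,0,0]},
    {"linear": [0.231,-0.3125,0.035],"angular": [0,0,0]},
    {"linear": [0.231,-0.3125,0.051],"angular": [0,0,0]},
    {"linear": [0.231,-0.3125,0.051],"angular": [0,0,0]},
    {"linear": [0.231,-0.3125,0.051],"angular": [0,0,0]},
    {"linear": [0.231,-0.3125,0.051],"angular": [0,0,0]},
  ],
)

```text
time: 18.9
tcp_pos: [0.4579, 0.0554, 0.0429]
ee_rot: [[0.963, 0.269, 0.001], [0.269, -0.963, -0.0], [0.001, 0.0, -1.0]]
ft_force: [0.1, 0.2, 0.5]
opening: 0.0213
```

```bash
python3 look.py w14.png
```

```text
18.9 [0.4579 0.0554 0.0429] [0.9631 0.269 ] 0.021272075500962502 [0.1486 0.184  0.4868]
mag x,y of TCP -0.050365011282134026 -0.00026010018802666984 yaw 15.607600319326952
```

View pics/w14.png

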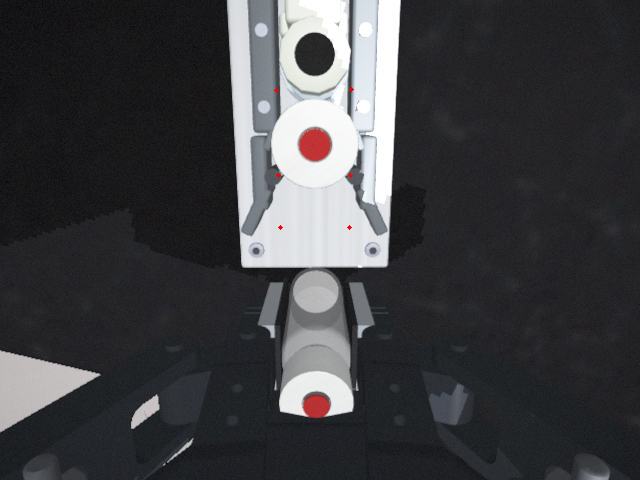

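The magazine centre is at column 315 and the vial at 316, so they are nearly aligned. Next is the last push.

Call:
apply_moves(
  deltas=[
    {"linear": [0.0,-0.0005,0],"angular": [0,0,0]},
    {"linear": [0.012,-0.0005,0],"angular": [0,0,0]},
    {"linear": [0.024,-0.0005,0],"angular": [0,0,0]},
    {"linear": [0.032,-0.0005,0],"angular": [0,0,0]},
    {"linear": [0.038,-0.0005,0],"angular": [0,0,0]},
    {"linear": [0.043,-0.0005,0],"angular": [0,0,0]},
    {"linear": [0.048,-0.0005,0],"angular": [0,0,0]},
    {"linear": [0.053,-0.0005,0],"angular": [0,0,0]},
    {"linear": [0.058,-0.0005,0],"angular": [0,0,0]},
    {"linear": [0.063,-0.0005,0],"angular": [0,0,0]},
    {"linear": [0.068,-0.0005,0],"angular": [0,0,0]},
    {"linear": [0.073,-0.0005,0],"angular": [0,0,0]},
    {"linear": [0.078,-0.0005,0],"angular": [0,0,0]},
    {"linear": [0.078,-0.0005,0],"angular": [0,0,0]},
    {"linear": [0.078,-0.0005,0],"angular": [0,0,0]},
  ],
)

```text
time: 20.2
tcp_pos: [0.5326, 0.0776, 0.042]
ee_rot: [[0.963, 0.27, -0.001], [0.27, -0.963, -0.0], [-0.001, 0.0, -1.0]]
ft_force: [-3.4, -0.5, -0.7]
opening: 0.021
```

```bash
python3 look.py w15.png
```

```text
20.2 [0.5326 0.0776 0.042 ] [0.9629 0.2697] 0.021047689457254538 [-3.404  -0.499  -0.6791]
mag x,y of TCP 0.027621315900540167 0.000991558509397188 yaw 15.648346767697667
```

View pics/w15.png

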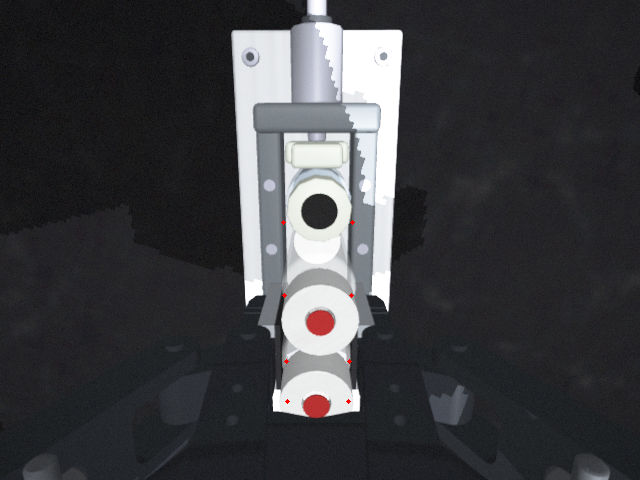

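All three vials are in line, with the follower pushed far back at row 155. I'll settle on the lips, release and retreat.

Call:
apply_moves(
  deltas=[
    {"linear": [0,0.0003,0.001],"angular": [0,0,0]},
    {"linear": [-0.004,0.0003,0.003],"angular": [0,0,0]},
    {"linear": [-0.008,0.0003,0.003],"angular": [0,0,0]},
    {"linear": [-0.01,0.0003,0.003],"angular": [0,0,0]},
    {"linear": [-0.01,0.0003,0.003],"angular": [0,0,0]},
  ],
)

```text
time: 20.67
tcp_pos: [0.5227, 0.0745, 0.0396]
ee_rot: [[0.963, 0.27, 0.0], [0.27, -0.963, 0.0], [0.0, -0.0, -1.0]]
ft_force: [-3.8, -0.7, 0.7]
opening: 0.0212
```

Call:
apply_moves(
  deltas=[
    {"linear": [0,0,0],"angular": [0,0,0]},
    {"linear": [0,0,0],"angular": [0,0,0]},
    {"linear": [0,0,0],"angular": [0,0,0]},
    {"linear": [0,0,0],"angular": [0,0,0]},
    {"linear": [0,0,0],"angular": [0,0,0]},
  ],
  fingers=0.45,
)

```text
time: 21.08
tcp_pos: [0.5233, 0.0747, 0.0394]
ee_rot: [[0.963, 0.27, 0.0], [0.27, -0.963, 0.0], [0.0, 0.0, -1.0]]
ft_force: [-0.7, -0.1, 0.1]
opening: 0.038
```

Call:
apply_moves(
  deltas=[
    {"linear": [0,0,-0.03],"angular": [0,0,0]},
    {"linear": [0,0,-0.07],"angular": [0,0,0]},
    {"linear": [0,0,-0.1],"angular": [0,0,0]},
    {"linear": [-0.04,0,-0.12],"angular": [0,0,0]},
    {"linear": [-0.06,0,-0.14],"angular": [0,0,0]},
    {"linear": [-0.06,0,-0.16],"angular": [0,0,0]},
    {"linear": [-0.06,0,-0.16],"angular": [0,0,0]},
    {"linear": [-0.06,0,-0.16],"angular": [0,0,0]},
  ],
)

```text
time: 21.75
tcp_pos: [0.4658, 0.0587, 0.2009]
ee_rot: [[0.963, 0.27, 0.003], [0.27, -0.963, 0.002], [0.003, -0.001, -1.0]]
ft_force: [-0.2, 0.7, -0.7]
opening: 0.0382
```

```bash
python3 look.py w16.png;  python3 - <<'E'
import cv2
from cell import *
a=cv2.imread('pics/w16.png');cv2.imwrite('pics/w16c.png',cv2.resize(a[60:260,220:420],None,fx=3,fy=3,interpolation=cv2.INTER_CUBIC))
b=grab_frame('scene')[:,:,::-1];cv2.imwrite('pics/s16.png',b)
b=grab_frame('top')[:,:,::-1];cv2.imwrite('pics/t16.png',cv2.resize(b[140:360,170:490],None,fx=2.5,fy=2.5,interpolation=cv2.INTER_CUBIC))
E
```

```text
21.75 [0.4658 0.0587 0.2009] [0.9629 0.27  ] 0.03818726051324236 [-0.2105  0.7467 -0.7267]
mag x,y of TCP -0.04180721090923118 0.0008548872424490916 yaw 15.664227780792048
```

View pics/w16c.png

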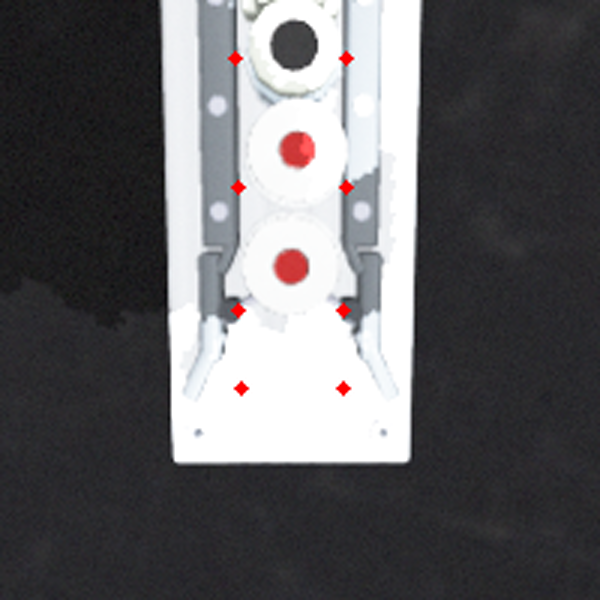

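View pics/s16.png

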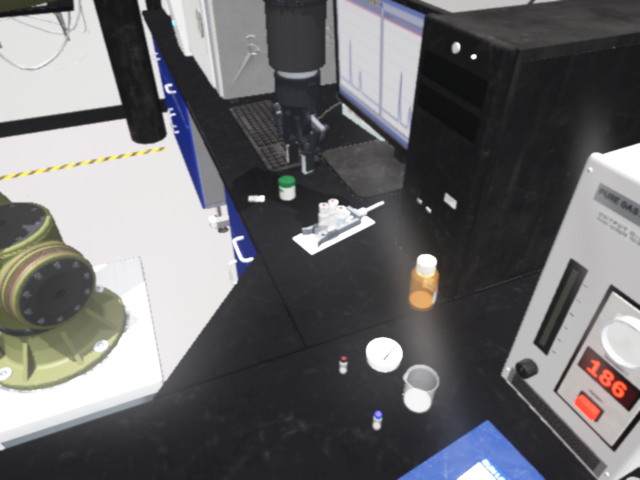

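```bash
python3 - <<'E'
from h import *
s=read_state()
M=np.array([.5063,.0692]);a=np.radians(15.65);v=np.array([np.cos(a),np.sin(a)]);n=np.array([-v[1],v[0]])
for n_,c,z in(('short',(294,45),.054),('tA',(295,151),.081),('tB',(291,266),.081)):
  px=(220+c[0]/3-.3,60+c[1]/3-.3);p=atz('wrist',px,z,s)[:2]-M;print(n_,p@v,p@n)
im=cv2.imread('pics/s16.png');cv2.imwrite('pics/s16c.png',cv2.resize(im[180:260,280:390],None,fx=7,fy=7,interpolation=cv2.INTER_CUBIC))
w=cv2.imread('pics/w16.png')[140:200,270:370];cv2.imwrite('pics/w16d.png',cv2.resize(w,None,fx=8,fy=8,interpolation=cv2.INTER_CUBIC))
E
```

```text
short 0.05712638990180557 -0.0009001434478931198
tA 0.034535861653064825 -0.000979365345291124
tB 0.012470714233592244 -0.0001920420954679505
```

View pics/s16c.png

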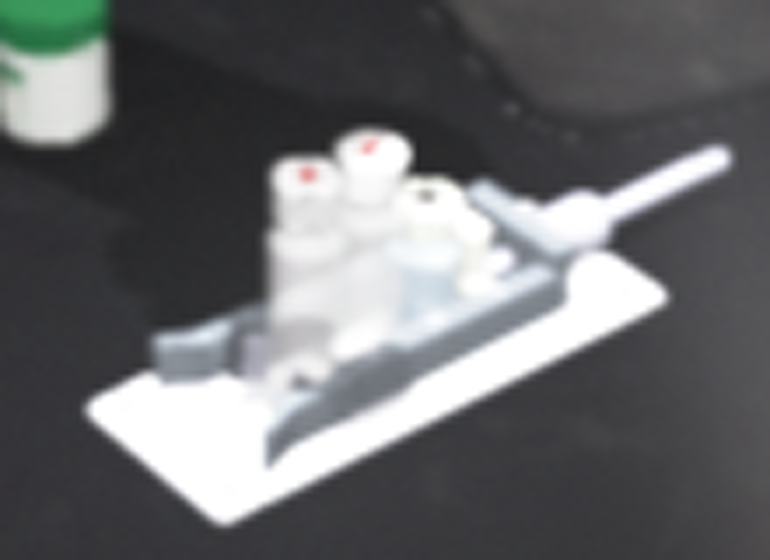

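View pics/w16d.png

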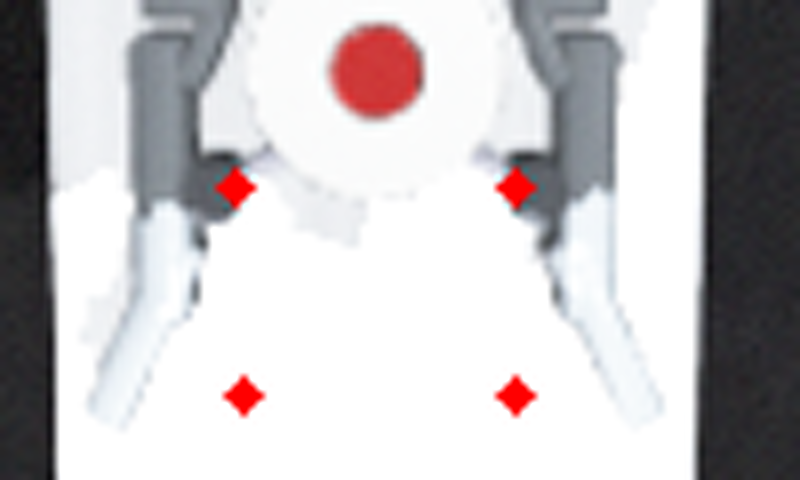

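The caps measure 2–3 mm short of nominal (57.1, 34.5 and 12.5 mm). I'll look again from a settled, different pose.

Call:
apply_moves(
  deltas=[
    {"linear": [-0.03,0,0.03],"angular": [0,0,0]},
    {"linear": [-0.05,0,0.06],"angular": [0,0,0]},
    {"linear": [-0.05,0,0.06],"angular": [0,0,0]},
    {"linear": [-0.05,0,0.06],"angular": [0,0,0]},
    {"linear": [-0.05,0,0.06],"angular": [0,0,0]},
    {"linear": [-0.05,0,0.06],"angular": [0,0,0]},
    {"linear": [-0.05,0,0.06],"angular": [0,0,0]},
  ],
)

```text
time: 22.48
tcp_pos: [0.4183, 0.0454, 0.1408]
ee_rot: [[0.963, 0.27, 0.002], [0.27, -0.963, 0.001], [0.002, -0.0, -1.0]]
ft_force: [-0.5, -0.0, 1.5]
opening: 0.0382
```

```bash
python3 look.py w17.png;  python3 - <<'E'
import cv2
a=cv2.imread('pics/w17.png');cv2.imwrite('pics/w17c.png',cv2.resize(a[0:200,220:420],None,fx=3,fy=3,interpolation=cv2.INTER_CUBIC))
E
```

```text
22.4833 [0.4183 0.0454 0.1408] [0.9629 0.2697] 0.03823337086428692 [-0.49   -0.0477  1.5492]
mag x,y of TCP -0.0911370379662585 0.0008056526434071616 yaw 15.644983100666105
```

View pics/w17c.png

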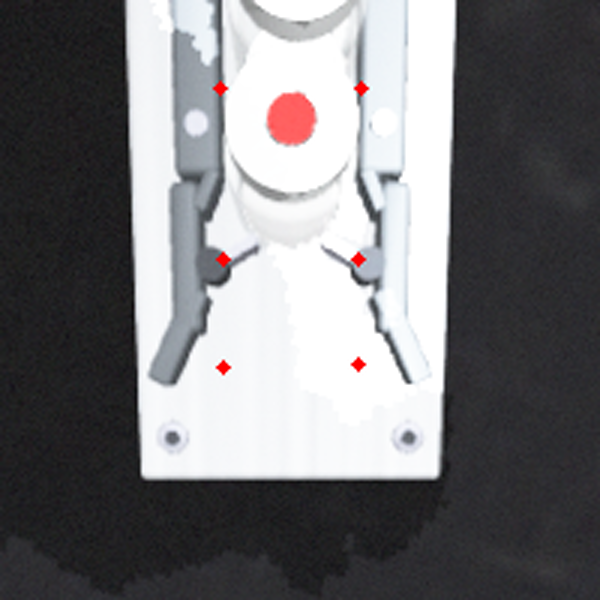

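View pics/t16.png

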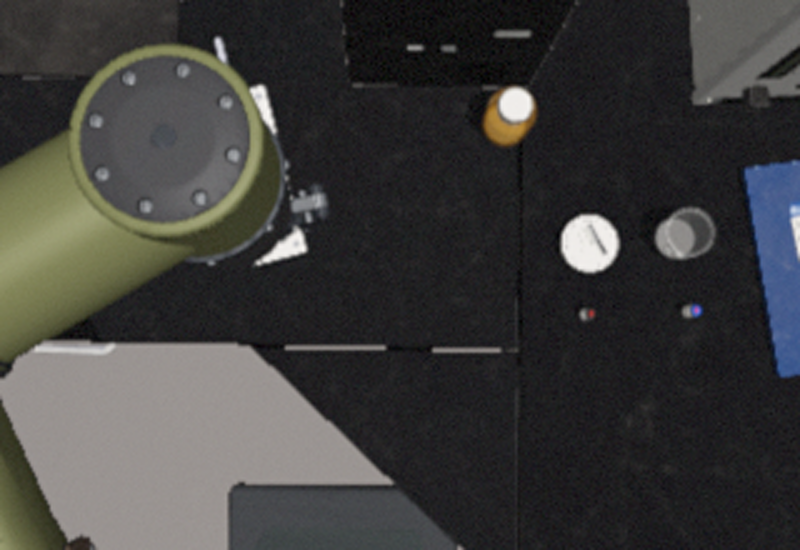

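```bash
python3 - <<'E'
from h import *
s=read_state()
M=np.array([.5063,.0692]);a=np.radians(15.65);v=np.array([np.cos(a),np.sin(a)]);n=np.array([-v[1],v[0]])
px=(220+291/3-.3,119/3-.3);p=atz('wrist',px,.081,s)[:2]-M;print(p@v,p@n)
# foot front edge row ~245 (floor z .004), predicted for foot x 14.5
for x in(.012,.0145,.017): print(x,(proj('wrist',np.append(M+(x-.0114)*v,.004),s)-[220,0])*3)
hand_in()
E
```

```text
0.012868452499237426 5.2914609634531206e-05
0.012 [289.63854912 262.10293997]
0.0145 [289.63520197 249.35642111]
0.017 [289.63183707 236.54232028]
the job is handed in; nothing more can be done
```

I loaded the short vial first, then the two tall ones, pushing each past the lips and releasing it on them. I handed the job in at about 22.5 s of the 72 s; it reported no verdict.

**Last checks:**
- **Lips:** both look shut in the final wrist view.
- **Vials:** all three stand upright on the centre line, each measured within about 1 mm of it. The short one is deepest.
- **Other things:** the amber bottle, tin, beaker and both small vials look where they were in the before and after top views. The jar and tube fitting, hidden by the arm there, look unmoved in the scene view.
- **Forces:** the readings stayed below about 7 N.

**Disagreement:** the cap positions along the channel read 57.1, 34.5 and 12.5 mm, against the stated rest positions of 60.1, 37.3 and 14.5 mm. A second look at the last vial gave 12.9 mm, but its foot lined up with about 15 mm. I take this as a calibration offset of 2–3 mm or a very slight backward lean (about 0.03 rad). The readings are still inside the limits, but only by about 1 mm for the short vial (56 mm) and the last tall one (11.5 mm).

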